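# Set the jeweller's saw frame to length and lock its cam lever

### The job

The jeweller's saw frame held in the vice has to be set for full-length blades: take its sliding arm between the fingers and slide it along the spine until the edge of its clamp head that faces the fixed arm is flush with the line engraved on the spine. Only then, keeping the arm between the fingers at the line, run the hand along it towards the spine to push the cam lever fully closed against its stop. Finish holding, with the arm still gripped at the line and the lever closed (do not let go), and leave the blade tin, the pot and the burr block where they are.

Things in the scene. Friction and masses are not known exactly. Their poses are not given: they have to be found in the camera images.
- saw: Blue bench vice fixed to the bench, a steel saw frame gripped flat in its jaws. Origin: centre of the vice's foot, on the bench; y runs along the spine to its free end, -x is where both arms point (towards the robot), z up. Spine: bar 8 mm wide, 8 mm high, top 104 mm above the bench, y = -30 to 208 mm. Jaws: y = -23 to 23 mm. Under the arms is free air. Only the sliding arm and its lever move.
- fixed_nose (a point): Tip of the fixed arm of the frame, 111 mm above the bench. The fixed arm is 8 mm wide, 14 mm high and runs level from the spine (at y = -12 mm of saw) to this point at x = -108 mm; a brass screw stands out 16 mm further, and a wooden handle (29 mm thick) reaches 124 mm to -y. The sliding arm is parallel to it, on its +y side.
- mark (a point): The black line, 2 mm wide, engraved across the steel spine; the point is at its middle on the spine's top face, 104 mm above the bench, at x = 0, y = 118 mm of saw. That is 130 mm from the fixed arm's centre line, so the two arms' centre lines are 142 mm apart when the arm is set.
- slide_arm (a joint): Travel of the sliding arm along the spine (m): 0 nearest the fixed arm (arm centres 57 mm apart), growing along saw's +y to 0.135; at 0.085 the clamp head's edge is flush with the line. Starts at 0.012 to 0.050. It drags with about 1 N, stays where it is left while the lever is open, and moves in no other way.
- head_edge (a point): The clamp head's edge that faces the fixed arm, at mid-spine, level with the spine's top: this point must come to mark. The clamp head rides on the spine: 24 mm long (y; with its pin 30), 13 mm deep (x = -6.5 to 6.5 mm of saw), from 93 to 123 mm above the bench. The arm's centre line is 12 mm from this edge in +y.
- bar (a point): Bar of the sliding arm (collider slide_arm_c0): steel, 8 mm wide (y), 14 mm high, level. Origin at its centre, 111 mm above the bench, at x = -52 mm of saw; axes as saw. Plain from x = -38 to +45 mm here (spine axis at +52); at x = -40 to -56 sits a blade clamp 13 mm wide, 20 high, with a screw out to -72. Grip from above, closing along y; if lightly gripped (5 to 10 N) fingers slip along it.
- cam_lever (a joint): Angle of the sliding arm's cam lever (rad): 0 closed on its stop, up to 0.45 open; starts at 0.36 to 0.45. Its pin is parallel to the spine, above it, 114 mm above the bench. Closed it leans 0.17 rad from vertical towards -x, open it leans further down over the bar. It stays where it is left; closing takes about 2 to 8 N at its tip, most near the end, where the cam clamps the spine.
- lever_tip (a point): Top end of the steel cam lever, 46 mm from its pin. Its paddle is 34 mm wide (y, 13 mm over the bar on each side), 22 long, 5 thick. Fully open the tip is 41 mm above the bar's centre line and 27 mm before (-x) the spine's axis, closed 48 mm above and 8 mm before it; its front face is 3 mm before this point. Fingers that straddle the bar and move along it to +x push the paddle closed.
- blade_tin: flat aluminium tin, 60 x 110 x 16 mm, lying on the bench; to be left alone. Origin under its centre.
- pot: round white pot with lid, 52 mm wide, 46 mm high, on the bench; to be left alone. Origin under its centre.
- burr_block: wooden block, 70 x 130 x 32 mm, with burrs standing in it (56 mm high over all); to be left alone. Origin under its centre.

How it is judged:
By the outcome, as a careful person would: the job done as asked, in the order asked, and still so for the second after the job is handed in, while the arm keeps its last pose, push and grip.
It also fails if it takes over 43 s, if anything falls off the work surface, if the arm or the gripper's body presses on something with over 40 N, if the wrist force passes 120 N, or if a joint passes its speed limit or range.

### The arm

A 6-joint arm with a two-finger parallel gripper is mounted at the origin on the work surface. World frame = base frame: x ahead of the robot, y to its left, z up, the work surface at z = 0. Lengths are in m, angles in rad, forces in N, time in s.
With the tool pointing down it reaches from about 0.375 to 0.9 m from the base axis. Payload 3.1 kg.
Tool frame: the origin (TCP) lies at the very end of the fingers, on their centre line; the grasp point (between the pads) lies 19 mm behind it (manip.tcp_to_grasp is the distance from the TCP to the grasp point, in m); z points along the fingers, y is the line along which they close (so a half turn about z gives the same grasp; the last joint's range is limited). The gripper opens to 85 mm and grips with 20 to 120 N. Pads are 22 mm wide; open, the fingers measure 114 mm over their backs; the gripper's body (76 mm by 85 mm) begins 54 mm behind the grasp point. The pads swing forward as they close: fully open they stand 13 mm farther back than shut.
Start: joints at [0.955, 0.527, 1.433, -0, 1.181, -0.178], TCP at [0.265, 0.566, 0.231] pointing down, gripper open.
Joint ranges: [-3.08, 3.08], [-0.75, 2.2], [0.22, 2.44], [-1.43, 4.57], [0, 2.65], [-2.85, 2.85]. Speed limits (rad/s): [2.79, 2.79, 3.14, 3.14, 3.14, 3.14].

### API

Orientations are given as a unit quaternion [x, y, z, w].
In Python, from station import manip gives the robot as it stands. The module is installed in compiled form; this text tells all that it offers.
- The arm moves only by the tool step_arm, never from a script. Its argument "commands" is one flat list of numbers, 6 for each row, row after row: the shift along the tool's x, y, z in m, then the turn, a rotation vector about the tool's x, y, z in degrees. A call has exactly 10 rows; each row is the pose to reach, as a shift and turn from the pose commanded when the call began, along the tool's axes at that moment; what a row does not reach only later rows make up. A row lasts 1/10 s, in which the tool goes at most 50 mm and 8.59 degrees, less where a joint would pass 70% of its speed; a pose out of reach is approached as far as the arm can. A call with a gripper value outside its range is refused whole. "jaw" is the opening in per cent of the stroke, from 0 (shut) to 100 (fully open), set as the call begins (left out, the last holds). The fingers move at their own pace and stop on an object; "grip_force" is the grip in N (left out, the last holds). Time passes only in rows, so rows that repeat a pose let the fingers close, or fill a call up. It gives the time, the measured TCP pose, the force, the opening and the grip force at its end, in the units of the state.
- manip.sense(): the state, without advancing time (a new reading comes with each control period).
- manip.snapshot(name): name is "scene" or "side" or "wrist"; returns a dict with "pixels" (384x512x3 uint8, blue, green, red), "fx", "fy", "cx", "cy" (pixels), "R" (3x3) and "t" (3): a world point X has camera coordinates R X + t; the wrist camera has in their place "mount" (4x4, takes a point from camera to tool coordinates, whose origin is the TCP and whose axes are the flange's). Camera axes: x right, y down, z forward; pixel columns grow to the right and rows downward; lengths in m; the calibration is good to about 2 mm. A picture is of the moment at which its call begins: read the wrist's pose just before it. There is no depth.
- manip.sign_off(): hands the job in; it is judged then, once.
The state is a dict: "t": time; "q": joint angles; "qd": joint speeds; "tau": joint torques, N m; "tcp_pos": TCP position; "tool_rot": TCP orientation; "force": force on the tool from outside, world axes, zero at the start; "ft_torque": the same for the moment, N m; "finger_gap": opening from 0.0 (shut) to 1.0 (fully open); "gripper_force": force on a finger pad.
Only numpy, scipy, OpenCV 4.12 (cv2) and the standard library are available. Lean on these libraries where they do the work, as an engineer would, in place of code of your own. Each camera call takes 0.05 s, during which the arm holds its last target. There are 200 camera calls.

## Working session

There is one attempt and no reset: what is moved stays moved. The work goes in short steps, Python scripts to look and compute and a tool call to move; the robot and the scene stay as the last step left them, time stands still between calls to the robot, and variables do not carry over. Pictures are saved under pics/ and viewed, at most 10 in all, crops included, and the job is handed in when it is done.

Besides the shell and the picture viewer there is one more tool, called after "Call:" as a command line: name --argument value ..., lists and objects as JSON in quotes. step_arm: Moves the arm, as the interface text tells. Its arguments: {"type":"object","properties":{"commands":{"type":"array","items":{"type":"number"}},"jaw":{"type":"number"},"grip_force":{"type":"number"}},"required":["commands"]}

```bash
mkdir -p pics; python3 - <<'E'
from station import manip
import cv2
s=manip.sense();print({k:s[k] for k in("t","tcp_pos","tool_rot","finger_gap","force")})
for n in("scene","side"):
    d=manip.snapshot(n);cv2.imwrite(f"pics/{n}0.png",d["pixels"]);print(n,d["fx"],d["cx"],d["cy"],d["R"],d["t"])
E
```

```text
{'t': 0.0, 'tcp_pos': array([0.26451777, 0.56547849, 0.23033997]), 'tool_rot': array([ 2.17156542e-01,  9.76136179e-01, -1.01081093e-03, -4.17158488e-04]), 'finger_gap': 0.9990120499055946, 'force': array([-0.57820903, -0.24849529,  0.34373156])}
scene 468.05697613618406 260.36610918139314 187.09113972759263 [[-0.53319837  0.84590378  0.0120952 ]
 [ 0.68878712  0.44237541 -0.57434858]
 [-0.49119425 -0.29791071 -0.81852148]] [ 0.30477773 -0.36333908  1.49163581]
side 450.4996762748915 255.0155591374112 192.11144970406116 [[ 0.97452112 -0.22353417  0.01846784]
 [-0.15555033 -0.73286074 -0.66235884]
 [ 0.16159419  0.64261    -0.74895908]] [-0.57429224  0.17922441  1.01398281]
```

View pics/scene0.png

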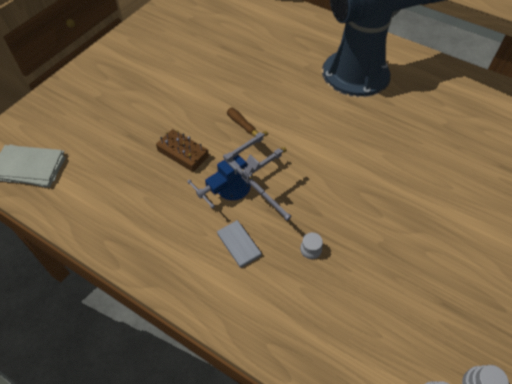

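View pics/side0.png

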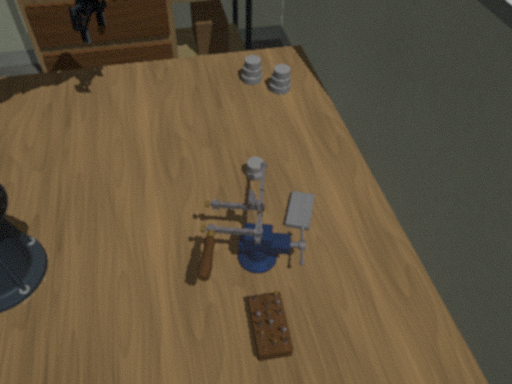

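The scene view shows the vice at about (235,180), the spine's free end at (288,218) and the arm tips at (263,134) and (283,151). The side view shows the vice at (257,245), with arm tips at (209,229) and (213,205). Next I'll enlarge both.

```bash
python3 - <<'E'
import cv2,numpy as np
a=cv2.imread("pics/scene0.png")[120:230,180:300];b=cv2.imread("pics/side0.png")[150:260,190:290]
cv2.imwrite("pics/c1.png",cv2.resize(a,None,fx=5.4,fy=5.4,interpolation=cv2.INTER_CUBIC))
cv2.imwrite("pics/c2.png",cv2.resize(b,None,fx=5.4,fy=5.4,interpolation=cv2.INTER_CUBIC))
E
```

```text
(no output)
```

View pics/c1.png

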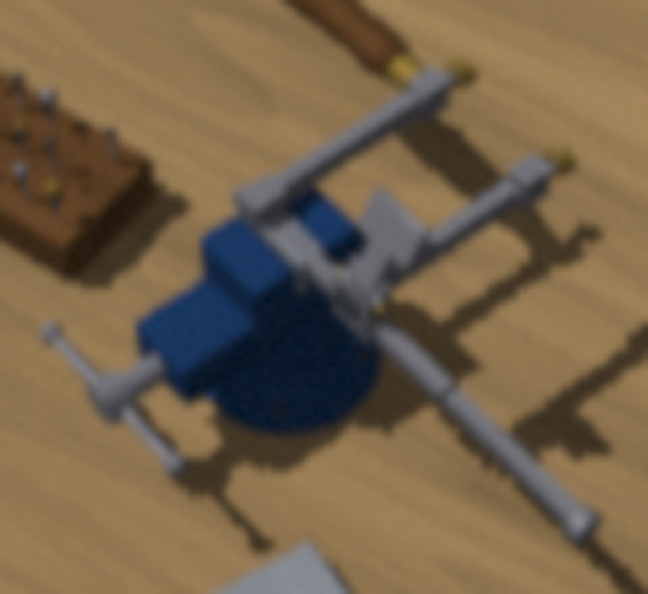

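View pics/c2.png

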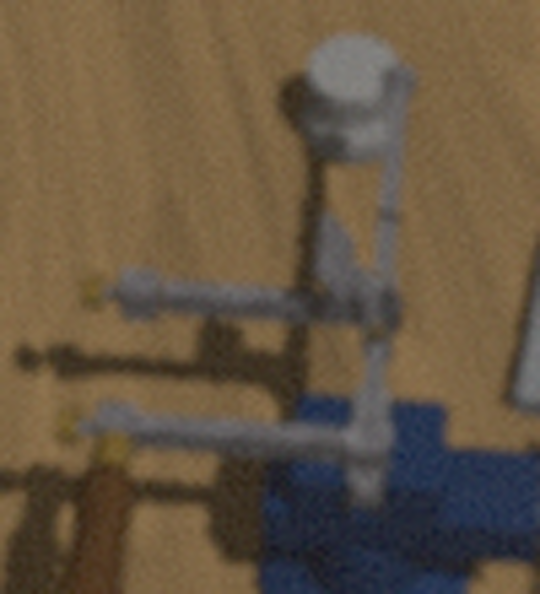

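The crops show the black mark at scene (262.8,192.8) and side (262.2,189.6). The spine end is at scene (288.4,216) and side (264.4,163.5). The sliding arm sits near the vice with its lever open.

```bash
cat > h.py <<'E'
import numpy as np
from station import manip
def ray(d,u,v):
    R=np.array(d["R"]);t=np.array(d["t"]);return -R.T@t, R.T@np.array([(u-d["cx"])/d["fx"],(v-d["cy"])/d["fy"],1])
def plane(d,u,v,z):
    c,r=ray(d,u,v);return c+r*(z-c[2])/r[2]
def tri(r1,r2):
    A=0;b=0
    for c,r in(r1,r2):
        r=r/np.linalg.norm(r);P=np.eye(3)-np.outer(r,r);A=A+P;b=b+P@c
    return np.linalg.solve(A,b)
E
python3 - <<'E'
from h import *
a=manip.snapshot("scene");b=manip.snapshot("side")
f=lambda u,v:(180+(u+.5)/5.4-.5,120+(v+.5)/5.4-.5)
g=lambda u,v:(190+(u+.5)/5.4-.5,150+(v+.5)/5.4-.5)
np.set_printoptions(precision=4,suppress=True)
for n,p,q,z in(("mark",(449,390),(390,214),.104),("end",(588,515),(402,70),.104),("fixnose",(436,78),(103,410),.118),("fixroot",(262,195),(368,430),.118),("slnose",(533,165),(127,280),.118),("fixscrew",(461,71),(68,425),.111),("slscrew",(563,159),(94,291),.111)):
    print(n,plane(a,*f(*p),z)[:2],plane(b,*g(*q),z)[:2],tri(ray(a,*f(*p)),ray(b,*g(*q))))
E
```

```text
mark [0.6111 0.03  ] [0.6106 0.0302] [0.6108 0.0301 0.1039]
end [0.6335 0.1129] [0.6366 0.1151] [0.6355 0.1133 0.1064]
fixnose [ 0.4726 -0.0642] [ 0.4717 -0.0597] [ 0.4727 -0.0626  0.1202]
fixroot [ 0.5745 -0.0928] [ 0.5721 -0.0914] [ 0.5731 -0.0923  0.1179]
slnose [0.4932 0.0011] [0.492 0.005] [0.4929 0.0023 0.1198]
fixscrew [ 0.4572 -0.0598] [ 0.4574 -0.0588] [ 0.4575 -0.0595  0.1116]
slscrew [0.4775 0.0081] [0.4782 0.0078] [0.4779 0.008  0.1111]
```

Call:
step_arm --commands '[-0.01,-0.008,0,0,0,-0.5,-0.03,-0.024,0,0,0,-1,-0.06,-0.048,0,0,0,-2,-0.09,-0.073,0,0,0,-3,-0.12,-0.097,0,0,0,-4,-0.15,-0.122,0,0,0,-5,-0.18,-0.146,0,0,0,-6,-0.21,-0.17,0,0,0,-7,-0.24,-0.195,0,0,0,-8,-0.265,-0.215,0,0,0,-8.5]' --jaw 70 --grip_force 20

```text
t: 1.2
tcp_pos: [0.4141, 0.2564, 0.2314]
tool_rot: [0.144, 0.99, -0.0, 0.0]
force: [0.5, -0.3, 0.4]
finger_gap: 0.703
gripper_force: 0.0
```

```bash
cat >> h.py <<'E'
from scipy.spatial.transform import Rotation as Ro
np.set_printoptions(precision=4,suppress=True)
def totool(p):
    s=manip.sense();return Ro.from_quat(s["tool_rot"]).inv().apply(np.array(p)-s["tcp_pos"])
E
python3 -c "
from h import *
s=manip.sense();print(s['t'],s['tcp_pos'],Ro.from_quat(s['tool_rot']).as_matrix());print(totool([.544,-.012,.23]))"
```

```text
1.2 [0.4141 0.2564 0.2314] [[-0.9584  0.2855  0.0001]
 [ 0.2855  0.9584 -0.0007]
 [-0.0002 -0.0006 -1.    ]]
[-0.2011 -0.2201  0.0016]
```

Call:
step_arm --commands '[-0.015,-0.017,0,0,0,0,-0.04,-0.044,0,0,0,0,-0.065,-0.072,0,0,0,0,-0.09,-0.099,0,0,0,0,-0.115,-0.126,0,0,0,0,-0.14,-0.153,0,0,0,0,-0.165,-0.18,0,0,0,0,-0.185,-0.202,0,0,0,0,-0.2,-0.22,0,0,0,0,-0.2,-0.22,0,0,0,0]'

```text
t: 2.2
tcp_pos: [0.5438, -0.0124, 0.2314]
tool_rot: [0.146, 0.989, -0.001, 0.001]
force: [-0.8, 0.4, 0.7]
finger_gap: 0.701
gripper_force: 0.0
```

```bash
cat >> h.py <<'E'
def wrist():
    s=manip.sense();d=manip.snapshot("wrist");M=np.array(d["mount"]);Rt=Ro.from_quat(s["tool_rot"]).as_matrix()
    Rc=Rt@M[:3,:3];c=Rt@M[:3,3]+s["tcp_pos"];d["R"]=Rc.T;d["t"]=-Rc.T@c;return s,d
def proj(d,X):
    p=d["R"]@np.array(X)+d["t"];return np.array([d["fx"]*p[0]/p[2]+d["cx"],d["fy"]*p[1]/p[2]+d["cy"]])
E
python3 - <<'E'
from h import *;import cv2,pickle
s,d=wrist();print(s["t"],s["tcp_pos"],d["mount"],d["fx"]);cv2.imwrite("pics/w0.png",d["pixels"]);pickle.dump(d,open("w0.pkl","wb"))
E
```

```text
2.2 [ 0.5438 -0.0124  0.2314] [[-0.0016 -0.9536 -0.3011  0.0782]
 [ 1.     -0.0019  0.0006  0.0007]
 [-0.0011 -0.3011  0.9536 -0.1431]
 [ 0.      0.      0.      1.    ]] 313.97044218615366
```

View pics/w0.png

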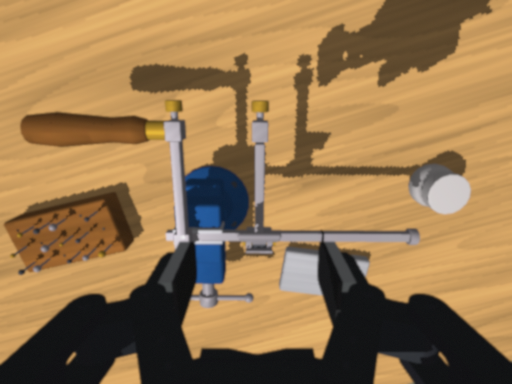

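The wrist view shows the spine at row ~237 from column 170 to 415, with the mark at (322,237). The sliding arm is at column ~259 (rows 120 to 230) and the fixed arm runs from (173,125) to (182,237). The fingers sit either side of the scene, in the lower half of the image.

```bash
python3 - <<'E'
from h import *;import cv2,pickle
d=pickle.load(open("w0.pkl","rb"));im=d["pixels"].astype(int);hsv=cv2.cvtColor(d["pixels"],cv2.COLOR_BGR2HSV)
def run(lo,hi,r,ax):  # centre of low-saturation bright steel
    l=(hsv[r,lo:hi] if ax==0 else hsv[lo:hi,r]);m=np.where((l[:,1]<70)&(l[:,2]>70))[0]
    return (lo+m.mean(),len(m)) if len(m) else None
for r in(150,165,180,195,210):print(r,"slide",run(240,285,r,0),"fixed",run(160,200,r,0))
for c in(290,305,340,360,380,395):print(c,"spine",run(225,250,c,1))
print(im[237,312:332].sum(1),im[235,312:332].sum(1))
P=lambda u,v,z:plane(d,u,v,z)
print("mark",P(322.3,237,.104));
A=[P(run(240,285,r,0)[0],r,.118)[:2] for r in(150,165,180,195,210)]
F=[P(run(160,200,r,0)[0],r,.118)[:2] for r in(150,165,180,195,210)]
S=[P(c,run(225,250,c,1)[0],.104)[:2] for c in(290,305,340,360,380,395)]
for n,L in(("A",A),("F",F),("S",S)):
    L=np.array(L);v=np.polyfit(L[:,0],L[:,1],1);print(n,L[0],L[-1],np.degrees(np.arctan(v[0])))
E
```

```text
150 slide (np.float64(259.0), 11) fixed (np.float64(175.5), 12)
165 slide (np.float64(259.0), 11) fixed (np.float64(176.5), 12)
180 slide (np.float64(258.5), 10) fixed (np.float64(178.0), 13)
195 slide (np.float64(258.5), 10) fixed (np.float64(179.0), 11)
210 slide (np.float64(259.0), 7) fixed (np.float64(179.0), 11)
290 spine (np.float64(238.57142857142858), 14)
305 spine (np.float64(237.08333333333334), 12)
340 spine (np.float64(236.0), 11)
360 spine (np.float64(236.0), 11)
380 spine (np.float64(236.5), 10)
395 spine (np.float64(236.5), 10)
[500 500 500 500 498 496 495 491 463 376 266 284 402 473 491 496 497 496
 497 494] [487 488 486 485 486 484 481 476 454 384 277 274 387 458 476 479 480 479
 480 479]
mark [0.6111 0.0327 0.104 ]
A [ 0.5121 -0.0002] [ 0.5625 -0.0153] -16.935939095749287
F [ 0.4922 -0.0658] [ 0.5422 -0.0821] -17.777820379962844
S [0.6038 0.003 ] [0.6305 0.0985] 74.08942387401964
```

Call:
step_arm --commands '[0.001,0.0015,0.01,0,0,0,0.002,0.0025,0.03,0,0,0,0.002,0.0025,0.05,0,0,0,0.002,0.0025,0.07,0,0,0,0.002,0.0025,0.09,0,0,0,0.002,0.0025,0.108,0,0,0,0.002,0.0025,0.122,0,0,0,0.002,0.0025,0.132,0,0,0,0.002,0.0025,0.138,0,0,0,0.002,0.0025,0.138,0,0,0]'

```text
t: 3.25
tcp_pos: [0.5407, -0.0053, 0.0926]
tool_rot: [0.144, 0.99, 0.0, -0.001]
force: [-0.0, -0.7, 1.0]
finger_gap: 0.7
gripper_force: 0.0
```

Call:
step_arm --commands '[0,0,0,0,0,0,0,0,0,0,0,0,0,0,0,0,0,0,0,0,0,0,0,0,0,0,0,0,0,0,0,0,0,0,0,0,0,0,0,0,0,0,0,0,0,0,0,0,0,0,0,0,0,0,0,0,0,0,0,0]' --jaw 0 --grip_force 30

```text
t: 4.25
tcp_pos: [0.5419, -0.0062, 0.0939]
tool_rot: [0.144, 0.99, -0.0, 0.001]
force: [-1.3, -1.1, 5.7]
finger_gap: 0.087
gripper_force: 34.5
```

```bash
python3 - <<'E'
from h import *;import cv2,pickle
s,d=wrist();print(s["t"],s["tcp_pos"],s["force"],s["finger_gap"],s["gripper_force"]);cv2.imwrite("pics/w1.png",d["pixels"]);pickle.dump(d,open("w1.pkl","wb"))
E
```

```text
4.25 [ 0.5419 -0.0062  0.0939] [-1.267  -1.0515  5.6957] 0.0872617732383193 34.4940447807312
```

View pics/w1.png

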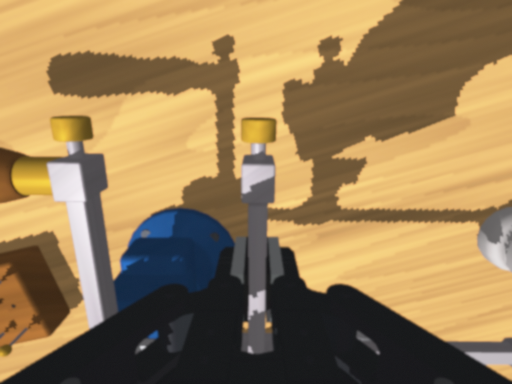

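The bar is gripped (gap 0.087, about 7.4 mm). Next I slide it most of the way.

Call:
step_arm --commands '[0,0.003,0,0,0,0,0,0.01,0,0,0,0,0,0.018,0,0,0,0,0,0.026,0,0,0,0,0,0.034,0,0,0,0,0,0.042,0,0,0,0,0,0.05,0,0,0,0,0,0.057,0,0,0,0,0,0.062,0,0,0,0,0,0.064,0,0,0]'

```text
validation failed for argument at $.co...
```

```bash
python3 - <<'E'
from h import *;import cv2,pickle
s=manip.sense();print(s["t"],s["tcp_pos"],s["force"],s["finger_gap"])
ims=[]
for n,X in(("scene",(.611,.0315,.104)),("side",(.611,.0315,.104))):
    d=manip.snapshot(n);pickle.dump(d,open(n+"1.pkl","wb"));u,v=proj(d,X).round().astype(int);print(n,u,v)
    ims.append(cv2.resize(d["pixels"][v-30:v+30,u-20:u+20] if 0 else d["pixels"][v-25:v+25,u-20:u+20],None,fx=10,fy=10,interpolation=cv2.INTER_CUBIC))
cv2.imwrite("pics/m1.png",np.hstack(ims))
E
```

```text
4.3 [ 0.5419 -0.0062  0.0939] [-0.249  -0.5021  5.304 ] 0.08448631488268626
scene 263 192
side 262 189
```

View pics/m1.png

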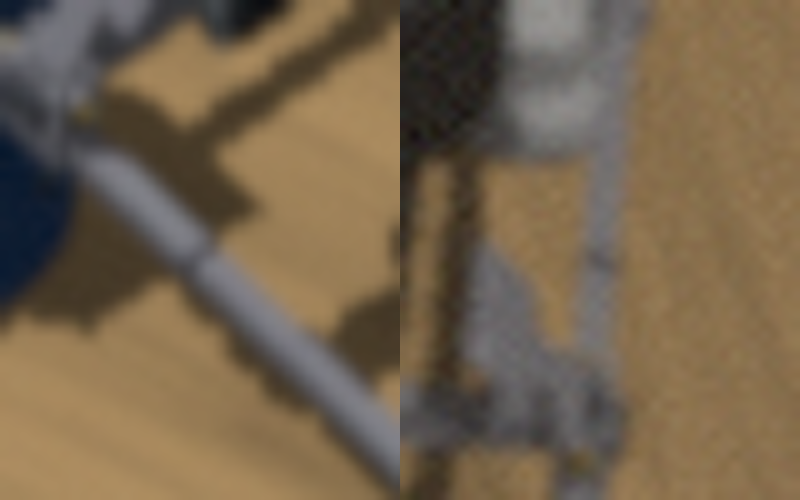

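The move was refused, so the arm has not slid yet. The picture shows the mark at crop (200,258) in the scene view and (600,258) in the side view, with the head still well short of it. I'll retry the move.

Call:
step_arm --commands '[0,0.003,0,0,0,0,0,0.01,0,0,0,0,0,0.018,0,0,0,0,0,0.026,0,0,0,0,0,0.034,0,0,0,0,0,0.042,0,0,0,0,0,0.05,0,0,0,0,0,0.057,0,0,0,0,0,0.062,0,0,0,0,0,0.064,0,0,0,0]'

```text
t: 5.4
tcp_pos: [0.561, 0.0556, 0.0939]
tool_rot: [0.144, 0.99, 0.0, 0.001]
force: [-0.2, -1.3, 5.4]
finger_gap: 0.087
gripper_force: 34.5
```

```bash
python3 - <<'E'
from h import *;import cv2,pickle
s=manip.sense();print(s["t"],s["tcp_pos"],s["force"],s["finger_gap"])
ims=[]
for n in("scene","side"):
    d=manip.snapshot(n);pickle.dump(d,open(n+"2.pkl","wb"));u,v=proj(d,(.611,.0315,.104)).round().astype(int)
    ims.append(cv2.resize(d["pixels"][v-25:v+25,u-20:u+20],None,fx=10,fy=10,interpolation=cv2.INTER_CUBIC))
cv2.imwrite("pics/m2.png",np.hstack(ims))
E
```

```text
5.4 [0.561  0.0556 0.0939] [-0.1984 -1.3375  5.4183] 0.0873957700029706
```

View pics/m2.png

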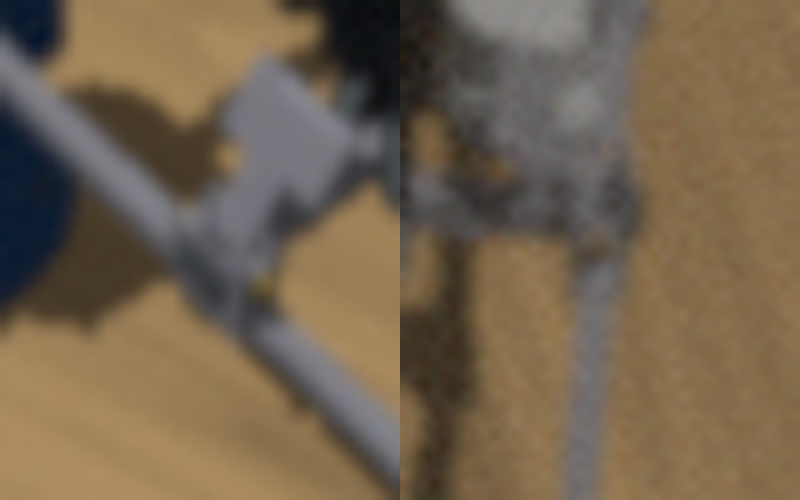

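```bash
cat > pin.py <<'E'
from h import *;import cv2,pickle
ey=np.array([.2857,.9583]);ex=np.array([.9583,-.2857])
def gold(d,u0,v0,w=5):
    p=d["pixels"].astype(float)[v0-w:v0+w+1,u0-w:u0+w+1]
    return p
o={}
for k,sc,sd in(("1",(78,112),(578,465)),("2",(262,287),(597,248))):
    a=pickle.load(open(f"scene{k}.pkl","rb"));b=pickle.load(open(f"side{k}.pkl","rb"))
    f=lambda u,v:(263-20+(u+.5)/10-.5,192-25+(v+.5)/10-.5)
    g=lambda u,v:(262-20+(u-400+.5)/10-.5,189-25+(v+.5)/10-.5)
    for n,d,uv in(("scene",a,f(*sc)),("side",b,g(*sd))):
        P=plane(d,*uv,.114)[:2];m=(f(200,258) if n=="scene" else g(600,258));M=plane(d,*m,.104)[:2]
        print(k,n,"pin-mark along y %.4f x %.4f"%((P-M)@ey,(P-M)@ex), "mark",M@ey)
E
python3 pin.py
```

```text
1 scene pin-mark along y -0.0453 x -0.0011 mark 0.20414689538325856
1 side pin-mark along y -0.0709 x -0.0013 mark 0.20292193746062315
2 scene pin-mark along y 0.0205 x -0.0008 mark 0.20414689538325856
2 side pin-mark along y -0.0059 x -0.0007 mark 0.20292193746062315
```

Call:
step_arm --commands '[0,0.001,0,0,0,0,0,0.002,0,0,0,0,0,0.003,0,0,0,0,0,0.004,0,0,0,0,0,0.004,0,0,0,0,0,0.004,0,0,0,0,0,0.004,0,0,0,0,0,0.004,0,0,0,0,0,0.004,0,0,0,0,0,0.004,0,0,0,0]'

```text
t: 6.5
tcp_pos: [0.562, 0.0592, 0.0939]
tool_rot: [0.144, 0.99, 0.0, 0.001]
force: [1.3, -0.1, 4.6]
finger_gap: 0.084
gripper_force: 34.4
```

```bash
cat > look.py <<'E'
from h import *;import cv2,pickle,sys
k=sys.argv[1];s=manip.sense();print(s["t"],s["tcp_pos"],s["force"],s["finger_gap"],"y",s["tcp_pos"][:2]@[.2857,.9583])
ims=[]
for n in("scene","side"):
    ds=[manip.snapshot(n) for _ in range(6)];d=ds[0];im=np.mean([x["pixels"] for x in ds],0)
    d["avg"]=im;pickle.dump(d,open(n+k+".pkl","wb"));u,v=proj(d,(.611,.0315,.104)).round().astype(int)
    ims.append(cv2.resize(im.astype(np.uint8)[v-15:v+15,u-20:u+20],None,fx=10,fy=20,interpolation=cv2.INTER_CUBIC))
    # intensity profile along spine top: offset y from mark estimate (mm)
    m=(263.0,192.35) if n=="scene" else (261.55,189.35)
    M=plane(d,*m,.104);r=[]
    for o in range(-14,8):
        q=proj(d,M+np.array([.2857,.9583,0])*o/1000).astype(np.float32)
        r.append(int(cv2.remap(im.sum(2).astype(np.float32),q[:1].reshape(1,1),q[1:].reshape(1,1),cv2.INTER_LINEAR)[0,0]))
    print(n,dict(zip(range(-14,8),r)))
cv2.imwrite(f"pics/m{k}.png",np.hstack(ims))
E
python3 look.py 3
python3 - <<'E'
import pickle,numpy as np,cv2
from h import *
for n,m,k in(("scene",(263.0,192.35),"1"),("side",(261.55,189.35),"1")):
    d=pickle.load(open(""+n+k+".pkl","rb"));M=plane(d,*m,.104);r=[]
    for o in range(-14,8):
        q=proj(d,M+np.array([.2857,.9583,0])*o/1000).astype(np.float32)
        r.append(int(cv2.remap(d["pixels"].astype(np.float32).sum(2),q[:1].reshape(1,1),q[1:].reshape(1,1),cv2.INTER_LINEAR)[0,0]))
    print(n,dict(zip(range(-14,8),r)))
E
```

```text
6.5 [0.562  0.0592 0.0939] [ 1.2972 -0.0724  4.6104] 0.08387228381448762 y 0.21728363890918162
scene {-14: 384, -13: 382, -12: 379, -11: 376, -10: 371, -9: 364, -8: 350, -7: 334, -6: 320, -5: 305, -4: 288, -3: 269, -2: 255, -1: 243, 0: 234, 1: 231, 2: 232, 3: 234, 4: 235, 5: 236, 6: 238, 7: 240}
side {-14: 332, -13: 332, -12: 332, -11: 331, -10: 329, -9: 328, -8: 325, -7: 318, -6: 311, -5: 302, -4: 284, -3: 266, -2: 248, -1: 231, 0: 215, 1: 200, 2: 199, 3: 199, 4: 200, 5: 205, 6: 213, 7: 220}
scene {-14: 382, -13: 382, -12: 381, -11: 381, -10: 379, -9: 379, -8: 376, -7: 372, -6: 361, -5: 349, -4: 330, -3: 312, -2: 303, -1: 303, 0: 318, 1: 337, 2: 356, 3: 370, 4: 375, 5: 377, 6: 381, 7: 381}
side {-14: 343, -13: 340, -12: 338, -11: 336, -10: 336, -9: 336, -8: 334, -7: 330, -6: 326, -5: 319, -4: 304, -3: 289, -2: 275, -1: 279, 0: 283, 1: 288, 2: 297, 3: 306, 4: 314, 5: 321, 6: 329, 7: 337}
```

View pics/m3.png

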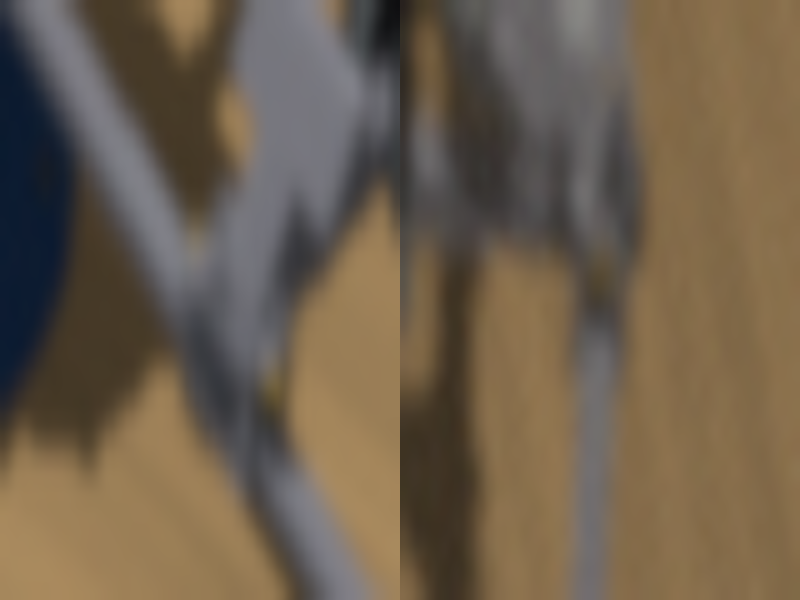

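The side crop shows the head's -y face meeting the spine right at the mark zone, with the brass pin at (600,270). No uncovered line shows. I'll compare the profiles before and after this move.

```bash
cat > prof.py <<'E'
from h import *;import cv2,pickle,sys
os=np.arange(-20,16.1,1.)
def prof(k):
    d=pickle.load(open(f"side{k}.pkl","rb"));im=d.get("avg",d["pixels"]).astype(np.float32).sum(2)
    M=plane(d,261.55,189.35,.104);r=[]
    for o in os:
        q=np.array([proj(d,M+np.array([.2857,.9583,0])*o/1000+np.array([.9583,-.2857,0])*x/1000) for x in(-2,-1,0,1,2)],np.float32)
        r.append(cv2.remap(im,q[:,:1],q[:,1:],cv2.INTER_CUBIC).mean())
    return np.array(r)
for k in sys.argv[1:]:
    r=prof(k);print(k,dict(zip(os.astype(int).tolist(),r.astype(int).tolist())))
E
python3 prof.py 1 2 3
```

```text
1 {-20: 342, -19: 346, -18: 348, -17: 348, -16: 345, -15: 342, -14: 339, -13: 338, -12: 339, -11: 339, -10: 338, -9: 337, -8: 334, -7: 332, -6: 329, -5: 319, -4: 303, -3: 287, -2: 275, -1: 272, 0: 278, 1: 288, 2: 298, 3: 306, 4: 315, 5: 325, 6: 331, 7: 336, 8: 340, 9: 340, 10: 339, 11: 339, 12: 341, 13: 343, 14: 344, 15: 343, 16: 341}
2 {-20: 334, -19: 336, -18: 337, -17: 335, -16: 332, -15: 328, -14: 324, -13: 320, -12: 317, -11: 317, -10: 322, -9: 328, -8: 329, -7: 327, -6: 321, -5: 309, -4: 296, -3: 284, -2: 267, -1: 249, 0: 235, 1: 227, 2: 225, 3: 232, 4: 242, 5: 253, 6: 262, 7: 271, 8: 279, 9: 283, 10: 283, 11: 280, 12: 273, 13: 264, 14: 253, 15: 242, 16: 234}
3 {-20: 332, -19: 332, -18: 332, -17: 332, -16: 332, -15: 331, -14: 331, -13: 331, -12: 331, -11: 330, -10: 330, -9: 328, -8: 324, -7: 320, -6: 315, -5: 301, -4: 285, -3: 268, -2: 246, -1: 225, 0: 211, 1: 199, 2: 193, 3: 193, 4: 199, 5: 204, 6: 210, 7: 218, 8: 230, 9: 240, 10: 250, 11: 261, 12: 268, 13: 272, 14: 273, 15: 270, 16: 265}
```

```bash
cat > prof2.py <<'E'
from h import *;import cv2,pickle
def prof(k,os):
    d=pickle.load(open(f"side{k}.pkl","rb"));im=d.get("avg",d["pixels"]).astype(np.float32)
    M=plane(d,261.55,189.35,.104);r=[]
    for o in os:
        q=np.array([proj(d,M+np.array([.2857,.9583,0])*o/1000+np.array([.9583,-.2857,0])*x/1000) for x in(-2,-1,0,1,2)],np.float32)
        r.append(cv2.remap(im,q[:,:1],q[:,1:],cv2.INTER_CUBIC).reshape(5,3).mean(0))
    r=np.array(r);return r.sum(1).astype(int),(r[:,2]-r[:,0]).astype(int)
for k,o in(("1",np.arange(-86,-44)),("2",np.arange(-20,21)),("3",np.arange(-16,25))):
    s,g=prof(k,o);print(k);print([f"{a}:{b}/{c}" for a,b,c in zip(o,s,g)])
E
python3 prof2.py | tr -d "'"
```

```text
1
[-86:345/8, -85:345/8, -84:342/8, -83:339/9, -82:336/8, -81:334/7, -80:332/6, -79:331/6, -78:331/6, -77:331/6, -76:330/4, -75:329/2, -74:323/1, -73:317/0, -72:310/1, -71:298/2, -70:287/2, -69:276/4, -68:260/7, -67:245/11, -66:233/15, -65:224/21, -64:222/27, -63:226/32, -62:233/35, -61:239/35, -60:248/32, -59:260/27, -58:271/20, -57:279/13, -56:282/7, -55:278/5, -54:273/4, -53:268/1, -52:265/0, -51:259/-1, -50:252/0, -49:245/0, -48:240/2, -47:235/3, -46:232/3, -45:232/3]
2
[-20:334/6, -19:336/6, -18:337/6, -17:335/6, -16:332/6, -15:328/5, -14:324/5, -13:320/4, -12:317/4, -11:317/3, -10:322/2, -9:328/1, -8:329/0, -7:327/0, -6:321/0, -5:309/1, -4:296/2, -3:284/3, -2:267/6, -1:249/11, 0:235/15, 1:227/20, 2:225/24, 3:232/25, 4:242/25, 5:253/25, 6:262/23, 7:271/21, 8:279/17, 9:283/14, 10:283/11, 11:280/7, 12:273/4, 13:264/3, 14:253/2, 15:242/2, 16:234/3, 17:230/3, 18:232/3, 19:240/2, 20:247/1]
3
[-16:332/6, -15:331/6, -14:331/6, -13:331/6, -12:331/6, -11:330/5, -10:330/4, -9:328/2, -8:324/1, -7:320/1, -6:315/1, -5:301/1, -4:285/1, -3:268/1, -2:246/2, -1:225/4, 0:211/6, 1:199/10, 2:193/15, 3:193/20, 4:199/24, 5:204/28, 6:210/30, 7:218/31, 8:230/29, 9:240/26, 10:250/22, 11:261/17, 12:268/13, 13:272/10, 14:273/6, 15:270/5, 16:265/4, 17:257/4, 18:249/3, 19:241/2, 20:236/2, 21:232/2, 22:231/2, 23:233/2, 24:236/2]
```

Template comparison puts the edge 0 to 0.5 mm past the mark's centre, so it is flush. Next I loosen the grip to 20 N and run the hand along the bar towards the spine.

Call:
step_arm --commands '[0,0,0,0,0,0,0,0,0,0,0,0,-0.002,0,0,0,0,0,-0.004,0,0,0,0,0,-0.006,0,0,0,0,0,-0.008,0,0,0,0,0,-0.01,0,0,0,0,0,-0.012,0,0,0,0,0,-0.014,0,0,0,0,0,-0.015,0,0,0,0,0]' --grip_force 20

```text
t: 8.1
tcp_pos: [0.562, 0.0589, 0.0935]
tool_rot: [0.144, 0.989, 0.001, -0.014]
force: [-22.5, 8.7, 26.4]
finger_gap: 0.086
gripper_force: 37.7
```

The fingers stick to the bar, with the pad force still about 37 N. I'll unload the arm and open the jaw just until it eases.

Call:
step_arm --commands '[0.004,0,0,0,0,0,0.008,0,0,0,0,0,0.011,0,0,0,0,0,0.014,0,0,0,0,0,0.015,0,0,0,0,0,0.015,0,0,0,0,0,0.015,0,0,0,0,0,0.015,0,0,0,0,0,0.015,0,0,0,0,0,0.015,0,0,0,0,0]'

```text
t: 9.1
tcp_pos: [0.5624, 0.059, 0.0937]
tool_rot: [0.144, 0.99, 0.0, 0.002]
force: [5.0, -2.0, 4.0]
finger_gap: 0.086
gripper_force: 34.6
```

Call:
step_arm --commands '[0,0,0,0,0,0,0,0,0,0,0,0,0,0,0,0,0,0,0,0,0,0,0,0,0,0,0,0,0,0,0,0,0,0,0,0,0,0,0,0,0,0,0,0,0,0,0,0,0,0,0,0,0,0,0,0,0,0,0,0]' --jaw 9 --grip_force 20

```text
t: 10.1
tcp_pos: [0.5623, 0.059, 0.0936]
tool_rot: [0.144, 0.99, 0.0, 0.002]
force: [4.4, -1.9, 3.8]
finger_gap: 0.087
gripper_force: 14.6
```

Call:
step_arm --commands '[0,0,0,0,0,0,0,0,0,0,0,0,-0.002,0,0,0,0,0,-0.004,0,0,0,0,0,-0.006,0,0,0,0,0,-0.008,0,0,0,0,0,-0.01,0,0,0,0,0,-0.01,0,0,0,0,0,-0.01,0,0,0,0,0,-0.01,0,0,0,0,0]' --jaw 9.3

```text
t: 11.1
tcp_pos: [0.5637, 0.0582, 0.092]
tool_rot: [0.144, 0.99, 0.0, -0.007]
force: [-6.0, 2.1, 5.9]
finger_gap: 0.092
gripper_force: 6.7
```

Call:
step_arm --commands '[-0.002,0,0,0,0,0,-0.004,0,0,0,0,0,-0.006,0,0,0,0,0,-0.008,0,0,0,0,0,-0.01,0,0,0,0,0,-0.012,0,0,0,0,0,-0.014,0,0,0,0,0,-0.015,0,0,0,0,0,-0.015,0,0,0,0,0,-0.015,0,0,0,0,0]' --jaw 9.4

```text
t: 12.1
tcp_pos: [0.5755, 0.0544, 0.0906]
tool_rot: [0.144, 0.99, 0.0, -0.01]
force: [-7.5, 2.2, 3.3]
finger_gap: 0.096
gripper_force: 3.7
```

Call:
step_arm --commands '[-0.002,0,-0.001,0,0,0,-0.004,0,-0.002,0,0,0,-0.006,0,-0.003,0,0,0,-0.008,0,-0.003,0,0,0,-0.01,0,-0.003,0,0,0,-0.011,0,-0.003,0,0,0,-0.012,0,-0.003,0,0,0,-0.012,0,-0.003,0,0,0,-0.012,0,-0.003,0,0,0,-0.012,0,-0.003,0,0,0]'

```text
t: 13.1
tcp_pos: [0.5883, 0.0503, 0.094]
tool_rot: [0.144, 0.99, -0.0, -0.009]
force: [-8.3, 2.4, 3.5]
finger_gap: 0.091
gripper_force: 3.8
```

```bash
python3 look.py 4 | head -1; sed -i 's/^for k,o in.*/for k,o in(("3",np.arange(-12,18)),("4",np.arange(-12,18))):/' prof2.py; python3 prof2.py | tr -d "'"
```

```text
13.1 [0.5883 0.0503 0.094 ] [-8.2538  2.4458  3.5115] 0.09085827259254856 y 0.21630976427895468
3
[-12:331/6, -11:330/5, -10:330/4, -9:328/2, -8:324/1, -7:320/1, -6:315/1, -5:301/1, -4:285/1, -3:268/1, -2:246/2, -1:225/4, 0:211/6, 1:199/10, 2:193/15, 3:193/20, 4:199/24, 5:204/28, 6:210/30, 7:218/31, 8:230/29, 9:240/26, 10:250/22, 11:261/17, 12:268/13, 13:272/10, 14:273/6, 15:270/5, 16:265/4, 17:257/4]
4
[-12:334/5, -11:332/3, -10:331/3, -9:329/2, -8:325/1, -7:321/1, -6:315/0, -5:302/1, -4:287/1, -3:272/1, -2:252/3, -1:231/6, 0:216/9, 1:204/13, 2:197/18, 3:197/23, 4:203/27, 5:213/29, 6:224/30, 7:236/29, 8:250/26, 9:258/23, 10:264/19, 11:271/14, 12:275/10, 13:274/8, 14:270/5, 15:261/3, 16:252/3, 17:241/3]
```

View pics/m4.png

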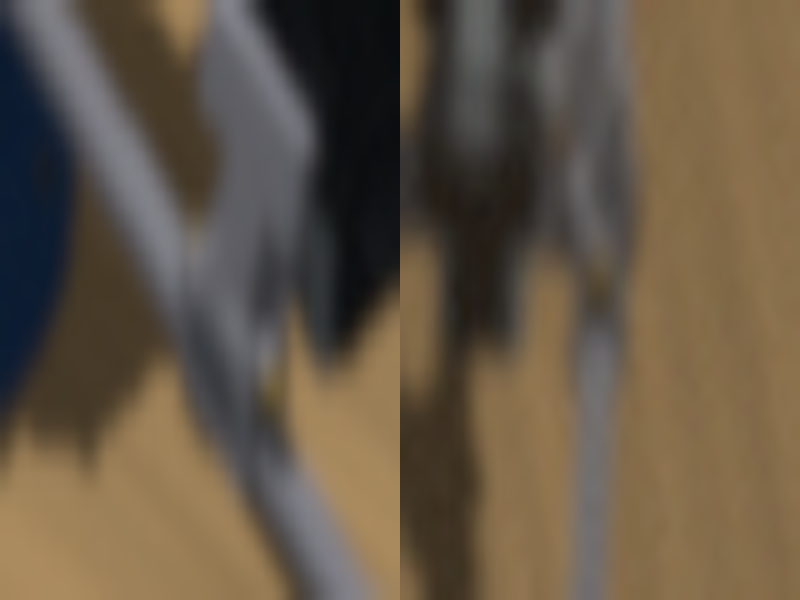

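The picture shows the lever part-closed against the fingers. The gold pin has moved back about 0.7 mm, to profile 6.0 from 6.7. I'll nudge +y before clamping.

Call:
step_arm --commands '[0,0.0005,0,0,0,0,0,0.001,0,0,0,0,0,0.001,0,0,0,0,0,0.001,0,0,0,0,0,0.001,0,0,0,0,0,0.001,0,0,0,0,0,0.001,0,0,0,0,0,0.001,0,0,0,0,0,0.001,0,0,0,0,0,0.001,0,0,0,0]'

```text
t: 14.7
tcp_pos: [0.5886, 0.0508, 0.094]
tool_rot: [0.144, 0.99, -0.0, -0.009]
force: [-7.6, -0.1, 3.0]
finger_gap: 0.097
gripper_force: 4.2
```

```bash
python3 look.py 5 | head -1; sed -i 's/^for k,o in.*/for k,o in(("5",np.arange(-6,15)),):/' prof2.py; python3 prof2.py | tr -d "'"
```

```text
14.7 [0.5886 0.0508 0.094 ] [-7.6346 -0.1155  3.0265] 0.09679454170351562 y 0.21685512408564708
5
[-6:315/1, -5:301/1, -4:286/1, -3:270/0, -2:249/2, -1:228/3, 0:213/6, 1:201/10, 2:194/15, 3:195/20, 4:201/25, 5:209/30, 6:218/32, 7:229/32, 8:242/31, 9:252/28, 10:260/24, 11:266/19, 12:267/15, 13:265/11, 14:259/8]
```

Call:
step_arm --commands '[-0.001,0,0,0,0,0,-0.002,0,0,0,0,0,-0.003,0,0,0,0,0,-0.004,0.0001,0,0,0,0,-0.005,0.0001,0,0,0,0,-0.006,0.0002,0,0,0,0,-0.007,0.0002,0,0,0,0,-0.008,0.0002,0,0,0,0,-0.008,0.0002,0,0,0,0,-0.008,0.0002,0,0,0,0]'

```text
t: 16.3
tcp_pos: [0.5885, 0.0508, 0.0935]
tool_rot: [0.143, 0.99, -0.0, -0.017]
force: [-21.6, 5.1, 11.7]
finger_gap: 0.097
gripper_force: 4.9
```

```bash
cat > st.py <<'E'
from h import *
s=manip.sense();p=s["tcp_pos"];print(s["t"],"x",p[:2]@[.9583,-.2857]-.5764,"y",p[:2]@[.2857,.9583],p[2],s["force"],Ro.from_quat(s["tool_rot"]).as_matrix()[:,2])
E
python3 st.py
```

```text
16.3 x -0.02690626470894164 y 0.2168001860318776 0.09347243643969047 [-21.5928   5.0566  11.7084] [-0.034   0.0045 -0.9994]
```

I've used all ten picture views, so I'll check the lever numerically. The paddle's -y edge lies in a known plane, so I'll cast its boundary pixels from the scene view onto it.

```bash
python3 look.py 6 | head -1; cat > lev.py <<'E'
from h import *;import pickle,cv2,sys
ey=np.array([.2857,.9583,0]);ex=np.array([.9583,-.2857,0])
for k in sys.argv[1:]:
    d=pickle.load(open(f"scene{k}.pkl","rb"));im=d["avg"].astype(np.float32)
    m=plane(d,262.9,192.6,.104);Mk=np.array([m[0],m[1],0])
    pr=lambda x,y,z:proj(d,Mk+ex*x+ey*y+np.array([0,0,z])) # saw x, y from mark
    Y=.012-.017
    print(k,"pred tip corner closed",pr(-.008,Y,.159),"open",pr(-.027,Y,.152),"pin",pr(0,Y,.114))
    c,_=ray(d,0,0);n=ey
    for v in range(158,192,2):
        row=im[v,245:300];sat=row.max(1)-row.min(1);br=row.mean(1)
        st=(sat<35)&(br>75);i=np.where(st)[0]
        runs=np.split(i,np.where(np.diff(i)>1)[0]+1)
        o=[]
        for r in runs:
            if len(r)<3:continue
            _,rr=ray(d,245+r[0]-.5,v);t=((Mk+ey*Y-c)@n)/(rr@n);X=c+t*rr
            o.append((int(245+r[0]),int(245+r[-1]),"x%.1f z%.1f"%((X-Mk)@ex*1e3,X[2]*1e3)))
        print(v,o)
E
python3 lev.py 3 6
```

```text
16.3 [0.5885 0.0508 0.0935] [-21.5928   5.0566  11.7084] 0.09654169467313167 y 0.2168001860318776
3 pred tip corner closed [264.4997 175.5439] open [270.671  173.0065] pin [261.5527 188.8319]
158 []
160 []
162 []
164 []
166 []
168 []
170 []
172 []
174 [(245, 247, 'x49.8 z215.4'), (269, 273, 'x-20.3 z154.1')]
176 [(245, 250, 'x49.9 z208.5'), (267, 274, 'x-14.3 z151.7')]
178 [(245, 251, 'x50.1 z201.4'), (266, 278, 'x-11.4 z146.6')]
180 [(247, 253, 'x44.7 z189.3'), (265, 281, 'x-8.5 z141.5')]
182 [(249, 255, 'x39.2 z176.8'), (268, 283, 'x-18.2 z124.8')]
184 [(251, 258, 'x33.5 z164.1'), (268, 278, 'x-18.5 z116.5')]
186 [(253, 260, 'x27.7 z151.0'), (265, 277, 'x-9.1 z117.0')]
188 [(255, 271, 'x21.7 z137.7'), (274, 277, 'x-39.1 z80.9')]
190 [(257, 270, 'x15.6 z123.9')]
6 pred tip corner closed [264.4997 175.5439] open [270.671  173.0065] pin [261.5527 188.8319]
158 []
160 []
162 []
164 []
166 []
168 [(295, 299, 'x-107.0 z102.6')]
170 [(294, 299, 'x-104.2 z97.0')]
172 [(291, 298, 'x-94.1 z97.6')]
174 [(245, 247, 'x49.8 z215.4'), (291, 295, 'x-94.9 z88.8')]
176 [(245, 250, 'x49.9 z208.5'), (263, 266, 'x-1.9 z162.6')]
178 [(245, 251, 'x50.1 z201.4'), (263, 268, 'x-2.1 z154.9')]
180 [(247, 253, 'x44.7 z189.3'), (263, 270, 'x-2.2 z147.0')]
182 [(249, 255, 'x39.2 z176.8'), (263, 272, 'x-2.4 z139.1')]
184 [(251, 258, 'x33.5 z164.1'), (265, 273, 'x-8.9 z125.3')]
186 [(253, 260, 'x27.7 z151.0'), (265, 272, 'x-9.1 z117.0')]
188 [(255, 272, 'x21.7 z137.7')]
190 [(257, 268, 'x15.6 z123.9')]
```

The paddle corner went from (269,174) when open to (263,175.5), against a closed prediction of (264.5,175.5). It stalled at 21 N, so it looks closed. I'll push slightly more to seat it, then check again.

Call:
step_arm --commands '[-0.001,0,0,0,0,0,-0.002,0,0,0,0,0,-0.003,0,0,0,0,0,-0.004,0,0,0,0,0,-0.004,0,0,0,0,0,-0.004,0,0,0,0,0,-0.004,0,0,0,0,0,-0.004,0,0,0,0,0,-0.004,0,0,0,0,0,-0.004,0,0,0,0,0]'

```text
t: 17.9
tcp_pos: [0.5882, 0.0508, 0.0916]
tool_rot: [0.144, 0.989, 0.0, -0.022]
force: [-27.1, 5.4, 11.9]
finger_gap: 0.093
gripper_force: 4.5
```

```bash
python3 st.py; python3 look.py 7 | head -1; cat > tip.py <<'E'
from h import *;import pickle
for k in "34567":
    im=pickle.load(open(f"scene{k}.pkl","rb"))["avg"];b=im[:,:,2]-im[:,:,0]  # wood high, steel low
    o=[]
    for v in(176,178,180):
        r=b[v,254:275];h=(r.max()+5)/2 ;i=int(np.argmax(r[:14]));j=i+int(np.argmax(r[i:]<r[i]/2));o.append(round(254+j-1+(r[j-1]-r[i]/2)/(r[j-1]-r[j]),2))
    print(k,o)
E
python3 tip.py;sed -i 's/^for k,o in.*/for k,o in(("7",np.arange(-6,15)),):/' prof2.py; python3 prof2.py | tr -d "'"
```

```text
17.9 x -0.027283862494595357 y 0.21675207039636643 0.09156459113660698 [-27.0843   5.4308  11.9024] [-0.0434  0.0065 -0.999 ]
17.9 [0.5882 0.0508 0.0916] [-27.0843   5.4308  11.9024] 0.09326139265835202 y 0.21675207039636643
3 [np.float64(266.14), np.float64(264.58), np.float64(265.52)]
4 [np.float64(263.03), np.float64(262.86), np.float64(262.15)]
5 [np.float64(263.15), np.float64(262.96), np.float64(262.27)]
6 [np.float64(262.85), np.float64(262.84), np.float64(262.14)]
7 [np.float64(262.46), np.float64(262.63), np.float64(262.12)]
7
[-6:316/1, -5:303/0, -4:288/0, -3:272/0, -2:250/1, -1:228/3, 0:212/6, 1:199/10, 2:193/15, 3:196/20, 4:204/25, 5:213/29, 6:222/31, 7:232/32, 8:244/30, 9:253/27, 10:259/23, 11:264/19, 12:265/15, 13:262/12, 14:257/8]
```

The lever tip still creeps as the hand tilts, pivoting near the bar, and the upward force rose. The palm may be riding on the lever tip. I'll ease back, raise the hand about 4 mm, level the tilt, and push again.

Call:
step_arm --commands '[0.004,0,0,0,0,0,0.008,0,0,0,0,0,0.012,0,-0.001,0,0,0,0.013,0,-0.002,0,-0.5,0,0.013,0,-0.003,0,-1,0,0.013,0,-0.004,0,-1.5,0,0.013,0,-0.004,0,-1.5,0,0.013,0,-0.004,0,-1.5,0,0.013,0,-0.004,0,-1.5,0,0.013,0,-0.004,0,-1.5,0]'

```text
t: 19.5
tcp_pos: [0.5932, 0.0495, 0.0993]
tool_rot: [0.144, 0.99, -0.003, 0.01]
force: [-3.5, -3.2, -3.1]
finger_gap: 0.096
gripper_force: 3.1
```

```bash
python3 st.py
```

```text
19.5 x -0.02206634948552222 y 0.21693531086180723 0.09931708394920807 [-3.4896 -3.1925 -3.0728] [ 0.0191 -0.0082 -0.9998]
```

The hand freed up and TCP x went from -27 to -22 mm. Now I push again.

Call:
step_arm --commands '[-0.001,0,0,0,0,0,-0.002,0,0,0,0,0,-0.003,0,0,0,0,0,-0.004,0,0,0,0,0,-0.005,0,0,0,0,0,-0.006,0,0,0,0,0,-0.006,0,0,0,0,0,-0.006,0,0,0,0,0,-0.006,0,0,0,0,0,-0.006,0,0,0,0,0]'

```text
t: 20.5
tcp_pos: [0.5952, 0.0489, 0.0995]
tool_rot: [0.144, 0.99, -0.002, 0.006]
force: [-11.4, -1.3, 2.9]
finger_gap: 0.097
gripper_force: 3.5
```

```bash
python3 st.py; python3 look.py 8 | head -1;sed -i 's/"34567"/"378"/' tip.py;python3 tip.py; python3 lev.py 8|head -13|tail -4; sed -i 's/^for k,o in.*/for k,o in(("8",np.arange(-6,15)),):/' prof2.py; python3 prof2.py | tr -d "'"
```

```text
20.5 x -0.019952293840439395 y 0.21689988864533055 0.09949469116364325 [-11.3769  -1.3349   2.8826] [ 0.0114 -0.0067 -0.9999]
20.5 [0.5952 0.0489 0.0995] [-11.3769  -1.3349   2.8826] 0.09717149328751083 y 0.21689988864533055
3 [np.float64(266.14), np.float64(264.58), np.float64(265.52)]
7 [np.float64(262.46), np.float64(262.63), np.float64(262.12)]
8 [np.float64(263.27), np.float64(262.97), np.float64(262.27)]
174 [(245, 247, 'x49.8 z215.4'), (290, 295, 'x-91.2 z92.0')]
176 [(245, 250, 'x49.9 z208.5'), (264, 266, 'x-5.0 z159.9')]
178 [(245, 251, 'x50.1 z201.4'), (263, 268, 'x-2.1 z154.9')]
180 [(247, 253, 'x44.7 z189.3'), (263, 270, 'x-2.2 z147.0')]
8
[-6:313/0, -5:300/0, -4:286/0, -3:270/0, -2:250/2, -1:230/4, 0:215/6, 1:204/9, 2:197/15, 3:198/20, 4:204/25, 5:210/29, 6:218/32, 7:227/32, 8:238/31, 9:247/28, 10:253/24, 11:259/19, 12:261/14, 13:259/11, 14:254/7]
```

Call:
step_arm --commands '[-0.001,0,0,0,0,0,-0.002,0,0,0,0,0,-0.003,0,0,0,0,0,-0.004,0,0,0,0,0,-0.005,0,0,0,0,0,-0.006,0,0,0,0,0,-0.006,0,0,0,0,0,-0.006,0,0,0,0,0,-0.006,0,0,0,0,0,-0.006,0,0,0,0,0]'

```text
t: 22.1
tcp_pos: [0.5953, 0.0488, 0.0995]
tool_rot: [0.144, 0.99, -0.002, 0.0]
force: [-22.5, 2.2, 11.8]
finger_gap: 0.092
gripper_force: 3.1
```

```bash
python3 st.py; python3 look.py 9 | head -1;sed -i 's/"378"/"45689"/' tip.py;python3 tip.py; python3 - <<'E'
from h import *;import pickle
for k in "4689":
    im=pickle.load(open(f"scene{k}.pkl","rb"))["avg"].sum(2).astype(int)
    print(k,[im[v,260:276].tolist() for v in(174,176,178)])
E
```

```text
22.1 x -0.019919506361607997 y 0.21684638506342382 0.09951576559252154 [-22.5444   2.1909  11.7658] [-0.0003 -0.0044 -1.    ]
22.1 [0.5953 0.0488 0.0995] [-22.5444   2.1909  11.7658] 0.09215642618976358 y 0.21684638506342382
4 [np.float64(263.03), np.float64(262.86), np.float64(262.15)]
5 [np.float64(263.15), np.float64(262.96), np.float64(262.27)]
6 [np.float64(262.85), np.float64(262.84), np.float64(262.14)]
8 [np.float64(263.27), np.float64(262.97), np.float64(262.27)]
9 [np.float64(263.18), np.float64(262.85), np.float64(262.15)]
4 [[381, 343, 257, 182, 173, 146, 97, 67, 48, 49, 41, 39, 41, 40, 43, 44], [393, 392, 379, 375, 393, 383, 308, 198, 106, 57, 48, 43, 49, 47, 45, 44], [322, 354, 336, 324, 316, 342, 376, 370, 312, 212, 117, 61, 55, 55, 50, 40]]
6 [[379, 334, 225, 135, 132, 125, 88, 61, 52, 41, 44, 40, 39, 45, 41, 46], [393, 389, 361, 328, 350, 369, 290, 176, 86, 46, 44, 43, 42, 39, 42, 43], [323, 354, 336, 323, 317, 353, 396, 375, 290, 179, 89, 56, 49, 47, 42, 43]]
8 [[298, 206, 142, 139, 142, 117, 80, 54, 43, 45, 42, 43, 40, 41, 43, 44], [388, 371, 353, 360, 367, 356, 278, 150, 67, 49, 51, 51, 46, 47, 41, 43], [320, 354, 334, 323, 314, 340, 360, 322, 274, 190, 108, 68, 64, 58, 52, 46]]
9 [[293, 193, 138, 139, 140, 98, 64, 47, 39, 42, 41, 42, 43, 44, 47, 41], [387, 367, 350, 359, 359, 323, 225, 120, 62, 44, 44, 45, 42, 43, 41, 40], [322, 353, 338, 325, 317, 342, 369, 328, 234, 155, 94, 64, 58, 50, 44, 43]]
```

The lever angle is unchanged under more than 20 N in two different contact poses, so it is on its stop. Now I grip firmly and hold.

Call:
step_arm --commands '[0,0,0,0,0,0,0,0,0,0,0,0,0,0,0,0,0,0,0,0,0,0,0,0,0.001,0,0,0,0,0,0.002,0,0,0,0,0,0.003,0,0,0,0,0,0.003,0,0,0,0,0,0.003,0,0,0,0,0,0.003,0,0,0,0,0]' --jaw 0 --grip_force 25

```text
t: 23.7
tcp_pos: [0.5953, 0.0488, 0.0995]
tool_rot: [0.144, 0.99, -0.002, 0.003]
force: [-16.9, 0.6, 8.1]
finger_gap: 0.086
gripper_force: 26.7
```

```bash
python3 st.py; python3 look.py 10 | head -1;sed -i 's/"45689"/["4","9","10"]/' tip.py;python3 tip.py; sed -i 's/^for k,o in.*/for k,o in(("10",np.arange(-6,15)),):/' prof2.py; python3 prof2.py | tr -d "'"
```

```text
23.7 x -0.019913689136712542 y 0.21687094958422948 0.09953322482522564 [-16.8837   0.5959   8.0973] [ 0.0056 -0.0054 -1.    ]
23.7 [0.5953 0.0488 0.0995] [-16.8837   0.5959   8.0973] 0.08617670777864589 y 0.21687094958422948
4 [np.float64(263.03), np.float64(262.86), np.float64(262.15)]
9 [np.float64(263.18), np.float64(262.85), np.float64(262.15)]
10 [np.float64(263.17), np.float64(262.93), np.float64(262.14)]
10
[-6:314/0, -5:300/0, -4:285/0, -3:268/0, -2:248/2, -1:228/4, 0:214/7, 1:203/11, 2:197/16, 3:199/20, 4:205/25, 5:213/29, 6:221/32, 7:230/33, 8:240/31, 9:245/28, 10:250/24, 11:255/19, 12:259/14, 13:260/11, 14:257/7]
```

```bash
python3 -c "
from station import manip
print(manip.sign_off())"
```

```text
the job is handed in; nothing more can be done
None
```

I handed the job in at about 24 s. By my camera measurements the clamp head's edge is within about 0.5 mm of the line and the lever is against its stop; the hand still grips the arm with about 27 N per pad, and I did not re-check the tin, pot and burr block afterwards.

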